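# Set up the clip-in lamp over the sample rack

## Task

Take the lamp post out of the foam in the carton and slide it down into the empty post holder until the holder's side spring pin rides over the tapered foot and snaps into the post's groove, with the lamp head over the middle of the tube rack. Push gently and stop as soon as you feel the pin catch, then let go; forcing it spoils the pin. Leave the short extension post and the other things where they are.

Things in the scene. Friction and masses are not known exactly. Their poses are not given: they have to be found in the camera images.
- lamp_grip (a point): The lamp post: an upright steel tube, 16 mm across, its top end a square black grip (20 x 20 mm, 46 mm tall), with a small disc lamp on a side arm. This point: the grip's centre, 157 mm above the foot. z is up along the post, x and y square to the grip's faces, the side arm points along -x. A black boss (28 mm square, 24 mm tall), centred 41 mm below this point, carries the arm.
- lamp: The same lamp post; origin at the centre of its foot's underside. It weighs about 0.13 to 0.21 kg. At first it stands 44 mm deep in a foam hole of the carton with 0.75 mm play all round, so it may lean 1 to 2 degrees.
- lamp_foot (a point): Centre of the underside of the lamp post's foot. The lowest 14 mm taper from 16 mm to 9 mm across at the end face. A square-edged groove, 7 mm across inside, runs round the post from 36 to 44 mm above the foot. Axes as for lamp_grip.
- lamp_head (a point): Centre of the lamp's disc head (52 mm across, 18 mm thick), on the side arm 85 mm out from the post's axis along the lamp's -x and 116 mm above the foot.
- bore_mouth (a point): Centre of the open top of the post holder's bore, 115 mm above the table. The holder is a square aluminium column, 36 mm wide. The bore is vertical, 17.2 mm across and 102 mm deep. z is up along the bore; the tube rack stands on the -x side, the spring pin's black pull knob sticks out on the +x side.
- holder: The post holder, fixed, round steel base 104 mm across; origin at the centre of its underside. A dark collar clamped round the column carries the spring pin; its height differs from start to start and is not measured. The pin's axis lies 28 to 58 mm below the mouth; it snaps into the groove when the foot is 68 to 98 mm below the mouth. The bore goes on 4 to 34 mm below that.
- plunger (a joint): How far the spring pin is pushed back, in m: 0 with the bore empty or the pin in the groove, 0.002 to 0.003 while it rides on the post. Felt along the post: up to about 8 N as the taper pushes the pin back, 4 to 10 N of drag for the next 22 mm, then a small drop and within 1 mm a hard stop as the groove's upper edge meets the pin; 12 N there is plenty, 25 N spoils it.
- rack_middle (a point): Middle of the white sample-tube rack (50 x 124 mm, 74 mm tall with its tubes; this point is 37 mm above the table). It stands loose on the table beside the holder's base, its middle 83 to 88 mm from the bore's axis on the holder's -x side.
- extension_top (a point): Centre of the top end of a short extension post: a bare steel post, 16 mm across and 85 mm long, with the same foot and no grip, standing in the other foam hole of the carton, 120 mm from the lamp post, its top 97 mm above the table. Stays where it is.
- carton: Opened cardboard carton with a grey foam insert, 118 x 218 mm, 62 mm tall, flaps folded out on its two long sides; origin at the centre of its underside, y along its length. The foam has two vertical holes 60 mm either side of the middle along y, floors 12 mm above the table. Fixed.
- tape_roll: Roll of packing tape lying flat, 90 mm across, 45 mm tall; origin at the centre of its underside. Stays where it is.
- label_box: Small white paper box with a green band, 60 x 75 x 40 mm; origin at the centre of its underside. Stays where it is.
- marker_pen: Marker pen lying on the table, 130 mm long, 15 mm thick, along its x. Stays where it is.
- spray_bottle: Clear spray bottle with a white trigger head, 178 mm tall, 72 mm across; origin at the centre of its underside. Stays where it is.
- gel_bottle: Small hand-gel bottle, 150 mm tall, 56 mm across; origin at the centre of its underside. Stays where it is.
Things that resemble listed ones, but are neither listed nor needed, are in the scene too. Leave any blue look-alike of the part that bears rack_middle alone.

How it is judged:
On the way:
1. the post is in the bore with the spring pin pushed back and riding on it (horizontal distance between lamp_foot and bore_mouth below 0.004 m and z of lamp_foot in the frame of bore_mouth below -0.032 m and value of joint plunger above 0.0017 m), for 0.1 s.
At the end, for the whole second after the job is handed in: The post stands in the bore, foot within 4 mm of its axis and at least 66 mm below the mouth, tilted under 0.06 rad, spring pin in the groove (pushed back under 1.2 mm), lamp head's centre within 22 mm sideways of the middle of the tube rack; released and at rest (horizontal distance between lamp_foot and bore_mouth below 0.004 m and z of lamp_foot in the frame of bore_mouth below -0.066 m and value of joint plunger below 0.0012 m and angle between lamp_grip's own z axis and vertical below 0.06 rad and horizontal distance between lamp_head and rack_middle below 0.022 m and linear speed of lamp below 0.02 m/s); the robot touches nothing.
It fails at once if the lamp post and the holder pressed together with more than 25 N (contact force between lamp and holder above 25 N).
It fails at once if the tube rack moved by more than 10 mm (distance of rack_middle from where it was at the start of the episode above 0.01 m).
It fails at once if the extension post moved by more than 15 mm (distance of extension_top from where it was at the start of the episode above 0.015 m).
It fails at once if another thing on the table moved by more than 15 mm (distance of any of tape_roll, label_box, marker_pen, spray_bottle, gel_bottle from where it was at the start of the episode above 0.015 m).
It also fails if it takes over 72 s, if anything falls off the work surface, if the arm or the gripper's body presses on something with over 40 N, if the wrist force passes 120 N, or if a joint passes its speed limit or range.

## Robot

A 6-joint arm with a two-finger parallel gripper is mounted at the origin on the work surface. World frame = base frame: x ahead of the robot, y to its left, z up, the work surface at z = 0. Lengths are in m, angles in rad, forces in N, time in s.
With the tool pointing down it reaches from about 0.225 to 0.875 m from the base axis. Payload 3.4 kg.
Tool frame: the origin (TCP) lies between the finger pads; the fingertips stand 11 mm ahead of it and the grasp point (between the pads) lies 8 mm behind it; z points along the fingers, y is the line along which they close (so a half turn about z gives the same grasp; the last joint's range is limited). The gripper opens to 85 mm and grips with 20 to 120 N. Pads are 22 mm wide; open, the fingers measure 114 mm over their backs; the gripper's body (76 mm by 85 mm) begins 54 mm behind the grasp point. The pads swing forward as they close: fully open they stand 13 mm farther back than shut.
Start: joints at [-1.463, 0.276, 1.505, -0, 1.361, -0.121], TCP at [0.13, -0.56, 0.242] pointing down, gripper open.
Joint ranges: [-2.89, 2.89], [-0.75, 2.08], [0.22, 2.7], [-1.18, 4.32], [0.11, 2.71], [-2.7, 2.7]. Speed limits (rad/s): [2.57, 2.57, 3.14, 3.14, 3.14, 3.14].

## Interface

Orientations are given as a unit quaternion [w, x, y, z].
In Python, from rig import sensors, eyes, manip gives the robot as it stands.
- The arm moves only by the tool drive_tool, never from a script. Its argument "deltas" is a list of rows, each an object with "linear": the shift along the world's x, y, z in mm, a list of three; "twist": the turn about the world's z in degrees; "claw": the opening, from 0 (shut) to 1 (fully open). In form: [{"linear": [tx, ty, tz], "twist": twist, "claw": claw}, ...]. A call has 1 to 12 rows; each row is the pose to reach, as a shift and turn from the pose commanded when the call began; what a row does not reach only later rows make up. A row lasts 1/12 s, in which the tool goes at most 41.7 mm and 7.16 degrees, less where a joint would pass 70% of its speed; a pose out of reach is approached as far as the arm can. A call with a gripper value outside its range is refused whole. The fingers move at their own pace and stop on an object; "squeeze" is the grip in N (left out, the last holds). Time passes only in rows, so rows that repeat a pose let the fingers close. It gives the time, the measured TCP pose, the force, the opening and the grip force at its end, in the units of the state.
- sensors.get_state(): the state, without advancing time (a new reading comes with each control period).
- eyes.get_image(name): name is "scene" or "top" or "wrist"; returns the picture (480x640x3 uint8, red, green, blue); there is no depth.
- eyes.camera_model(name): a dict with "intrinsics" (3x3 intrinsics, pixels), "R" (3x3) and "t" (3): a world point X has camera coordinates R X + t. Camera axes: x right, y down, z forward; pixel columns grow to the right and rows downward; lengths in m; the calibration is good to about 2 mm. The wrist camera is an equidistant fisheye: a pixel r from the principal point sees the ray r / f radians off the axis. A picture is of the moment at which its call begins: read the wrist's pose just before it. camera_model takes no time and is no camera call; for the wrist camera it gives the pose at the moment of the call.
- manip.sign_off(): hands the job in; it is judged then, once.
The state is a dict: "clock": time; "qpos": joint angles; "qd": joint speeds; "effort": joint torques, N m; "position": TCP position; "ee_rot": TCP orientation; "contact_force": force on the tool from outside, world axes, zero at the start; "moment": the same for the moment, N m; "width": finger opening in m; "gripper_force": force on a finger pad.
Only numpy, scipy, OpenCV 4.12 (cv2) and the standard library are available. Lean on these libraries where they do the work, as an engineer would, in place of code of your own. Each camera call takes 0.05 s, during which the arm holds its last target. There are 200 camera calls.

## Working session

There is one attempt and no reset: what is moved stays moved. The work goes in short steps, Python scripts to look and compute and a tool call to move; the robot and the scene stay as the last step left them, time stands still between calls to the robot, and variables do not carry over. Pictures are saved under pics/ and viewed, at most 10 in all, crops included, and the job is handed in when it is done.

Besides the shell and the picture viewer there is one more tool, called after "Call:" as name(argument=value, ...) on one line, values as JSON. drive_tool: Moves the arm, as the interface text tells. Its arguments: {"type":"object","properties":{"deltas":{"type":"array","items":{"type":"object","properties":{"linear":{"type":"array","items":{"type":"number"}},"twist":{"type":"number"},"claw":{"type":"number"}}}},"squeeze":{"type":"number"}},"required":["deltas"]}

```bash
mkdir -p pics
cat > h.py <<'E'
import numpy as np, cv2, json
from rig import sensors, eyes, manip
def save(name,f): 
    im=eyes.get_image(name); cv2.imwrite('pics/'+f,cv2.cvtColor(im,cv2.COLOR_RGB2BGR)); return im
def ray(name,u,v,m=None):
    m=m or eyes.camera_model(name); K=np.array(m['intrinsics']);R=np.array(m['R']);t=np.array(m['t'])
    x=(u-K[0,2])/K[0,0];y=(v-K[1,2])/K[1,1]
    if name=='wrist':
        r=np.hypot(x,y); s=np.sin(r)/r if r>1e-9 else 1; d=np.array([x*s,y*s,np.cos(r)])
    else: d=np.array([x,y,1.])
    return -R.T@t, R.T@d
def atz(name,u,v,z,m=None):
    c,d=ray(name,u,v,m); return c+d*(z-c[2])/d[2]
def tri(*rs):
    A=0;b=0
    for c,d in rs:
        d=d/np.linalg.norm(d);P=np.eye(3)-np.outer(d,d);A=A+P;b=b+P@c
    return np.linalg.solve(A,b)
def proj(name,X,m=None):
    m=m or eyes.camera_model(name);K=np.array(m['intrinsics']);p=np.array(m['R'])@X+np.array(m['t'])
    if name=='wrist':
        r=np.hypot(p[0],p[1]);th=np.arctan2(r,p[2]);q=p[:2]/max(r,1e-9)*th
    else:q=p[:2]/p[2]
    return q[0]*K[0,0]+K[0,2],q[1]*K[1,1]+K[1,2]
E
python3 - <<'E'
from h import *
save('top','top0.png');save('scene','sc0.png')
for n in('top','scene'):
    m=eyes.camera_model(n);print(n,ray(n,320,240),m['intrinsics'])
print(sensors.get_state())
E
```

```text
top (array([0.37414626, 0.09090266, 1.46275703]), array([ 0.10119533,  0.01673727, -0.99510174])) [[608.43072893   0.         314.13151462]
 [  0.         608.43072893 224.42752493]
 [  0.           0.           1.        ]]
scene (array([ 1.19079959, -0.65841541,  0.87057408]), array([-0.51127917,  0.61527106, -0.60006662])) [[621.3029864    0.         322.02311034]
 [  0.         621.3029864  236.36609367]
 [  0.           0.           1.        ]]
{'clock': 0.1, 'qpos': array([-1.46302677e+00,  2.76521625e-01,  1.50599092e+00, -1.40925905e-05,
        1.36069385e+00, -1.20998708e-01]), 'qd': array([ 0.00092367, -0.00259495, -0.00174753, -0.00015212, -0.00028106,
       -0.00033806]), 'effort': array([ 1.25577488e-03, -4.17699873e+01, -2.46404761e+01, -4.22266176e-04,
        5.80580338e-03, -1.61612483e-07]), 'position': array([ 0.13033996, -0.55957672,  0.24153819]), 'ee_rot': array([-8.06897813e-04,  9.93464773e-01,  1.14136293e-01, -1.55294063e-06]), 'contact_force': array([-0.94625318,  0.83106769, -0.09136679]), 'moment': array([ 0.04323042, -0.01493951, -0.03176146]), 'gripper_force': 0.0, 'width': 0.08564812929359436}
```

View pics/top0.png

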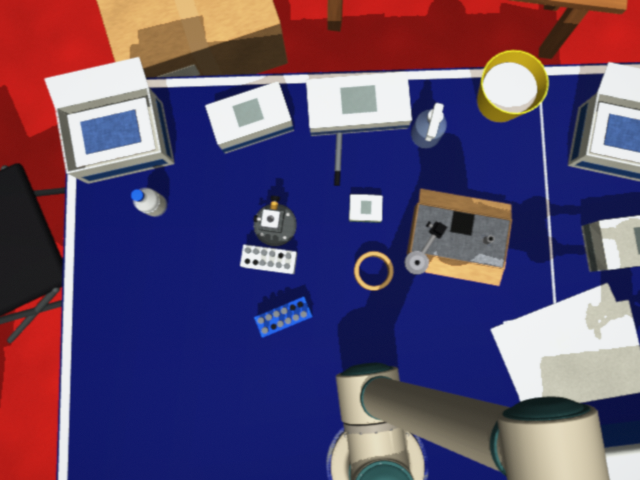

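View pics/sc0.png

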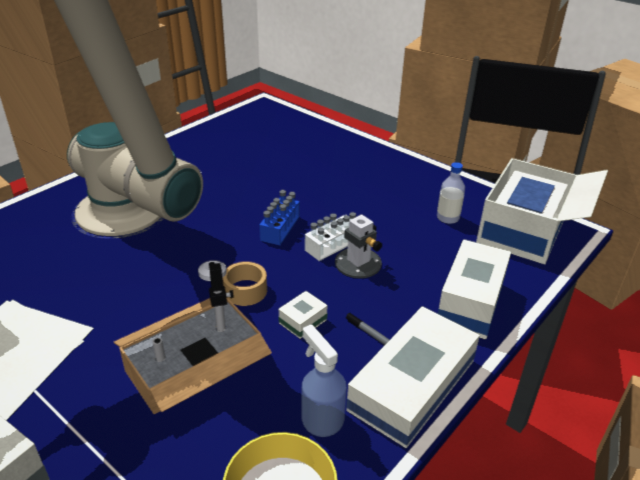

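Top: holder column top is near (271,216), the white rack (268,259), lamp grip (438,229), lamp head (417,262) and extension (489,239). Scene: grip near (217,270), holder top (359,223). I'll enlarge these regions.

Run:
```python
import cv2,numpy as np
t=cv2.imread('pics/top0.png');s=cv2.imread('pics/sc0.png')
c=lambda im,x,y,w=80,h=60:cv2.resize(im[y:y+h,x:x+w],(400,300),interpolation=cv2.INTER_CUBIC)
cv2.imwrite('pics/crop0.png',np.vstack([np.hstack([c(t,232,190,100,75),c(t,400,210)]),np.hstack([c(s,310,205),c(s,180,250)])]))
```

```text
(no output)
```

View pics/crop0.png

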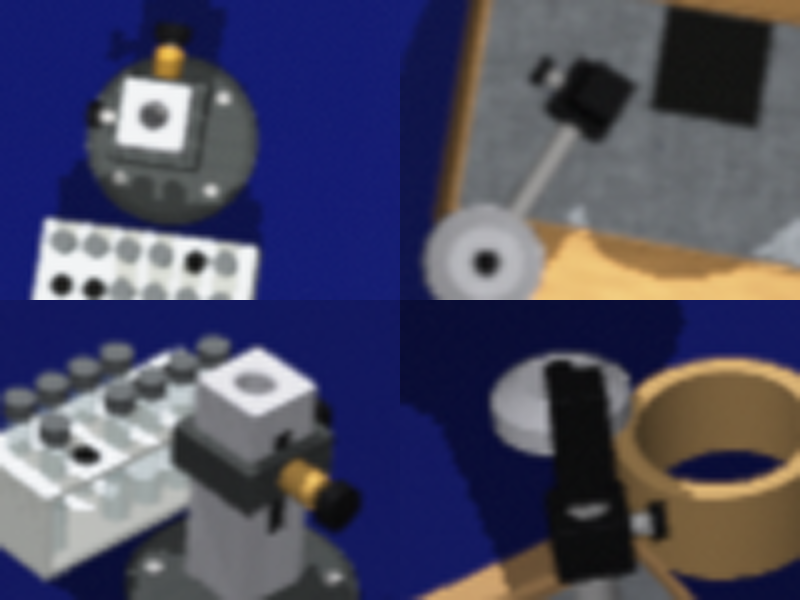

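Crops: the bore is at top (270.5,218.8) and scene (361,221.4). The grip top is at top (441,228.4) and scene (214.6,263.6). The head centre is at top (417,262.4).

Run:
```python
from h import *
np.set_printoptions(precision=4,suppress=True)
print('bore',atz('top',270.5,218.75,.115),atz('scene',361,221.4,.115),tri(ray('top',270.5,218.75),ray('scene',361,221.4)))
print('grip',atz('top',441,228.4,.192),atz('scene',214.6,263.6,.192),tri(ray('top',441,228.4),ray('scene',214.6,263.6)))
print('head',atz('top',417,262.4,.137))
print('ext',atz('top',490,238,.097))
print('rack c',atz('top',268.5,258,.06),'edge',atz('top',243.75,244.5,.06),atz('top',296.25,251.5,.06))
print('tape',atz('top',374,270,.045),'knob',atz('top',274.5,200,.07))
m=eyes.camera_model('wrist');R=np.array(m['R']);print(R,-R.T@np.array(m['t']),m['intrinsics'])
```

```text
bore [0.5618 0.2234 0.115 ] [0.5687 0.2244 0.115 ] [0.5644 0.2257 0.1118]
grip [ 0.5215 -0.1414  0.192 ] [ 0.522  -0.1359  0.192 ] [ 0.5227 -0.1392  0.1943]
head [ 0.455  -0.0961  0.137 ]
ext [ 0.5082 -0.2667  0.097 ]
rack c [0.4779 0.2346 0.06  ] edge [0.5107 0.2918 0.06  ] [0.4914 0.1701 0.06  ]
tape [ 0.4453 -0.009   0.045 ] knob [0.6118 0.2179 0.07  ]
[[ 0.2279 -0.9737 -0.0018]
 [-0.9201 -0.2159  0.3268]
 [-0.3186 -0.0728 -0.9451]] [ 0.2132 -0.5401  0.373 ] [[371.6483   0.     320.8396]
 [  0.     371.6483 241.1779]
 [  0.       0.       1.    ]]
```

Call:
drive_tool(deltas=[{"linear": [33,35,14],"twist": 4,"claw": 1},{"linear": [65,70,20],"twist": 8,"claw": 1},{"linear": [92,98,20],"twist": 12,"claw": 1},{"linear": [119,127,20],"twist": 16,"claw": 1},{"linear": [146,156,20],"twist": 20,"claw": 1},{"linear": [173,185,20],"twist": 24,"claw": 1},{"linear": [200,214,20],"twist": 28,"claw": 1},{"linear": [227,243,20],"twist": 32,"claw": 1},{"linear": [254,272,20],"twist": 36,"claw": 1},{"linear": [281,301,20],"twist": 40,"claw": 1},{"linear": [308,330,20],"twist": 44,"claw": 1},{"linear": [335,359,20],"twist": 44,"claw": 1}])

```text
clock: 1.1
position: [0.4662, -0.1991, 0.2621]
ee_rot: [-0.0, 0.878, 0.479, -0.0]
contact_force: [-0.4, -0.9, 1.3]
width: 0.0851
gripper_force: 0.0
```

Call:
drive_tool(deltas=[{"linear": [25,27,0],"twist": 0,"claw": 1},{"linear": [50,54,0],"twist": 0,"claw": 1},{"linear": [57,62,0],"twist": 0,"claw": 1},{"linear": [57,62,0],"twist": 0,"claw": 1},{"linear": [57,62,0],"twist": 0,"claw": 1}])

```text
clock: 1.52
position: [0.5219, -0.139, 0.2618]
ee_rot: [-0.0, 0.878, 0.479, -0.001]
contact_force: [-0.2, -0.3, 0.2]
width: 0.0856
gripper_force: 0.0
```

Run:
```python
from h import *
import pickle
m=eyes.camera_model('wrist');im=save('wrist','w1.png');pickle.dump(m,open('w1.pkl','wb'))
s=sensors.get_state();print(s['position'],s['ee_rot'])
for X in ([.522,-.139,.192],[.522,-.139,.146],[.45,-.093,.137]):print(proj('wrist',np.array(X),m))
```

```text
[ 0.52151429 -0.13963929  0.26192185] [-1.24370487e-04  8.78347874e-01  4.78021117e-01 -8.99139288e-04]
(np.float64(320.6605116219216), np.float64(266.095106985343))
(np.float64(320.7582041733573), np.float64(240.51477151425888))
(np.float64(206.9409928600336), np.float64(236.88922071360741))
```

View pics/w1.png

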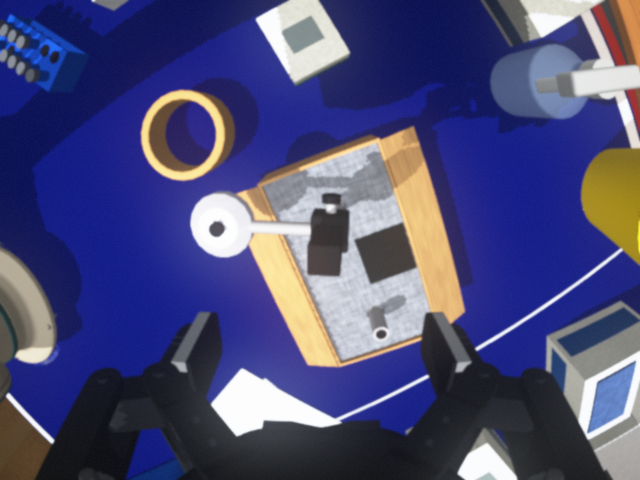

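Run:
```python
import cv2
w=cv2.imread('pics/w1.png')
cv2.imwrite('pics/w1c.png',cv2.resize(w[180:290,185:360],None,fx=4.5,fy=4.5,interpolation=cv2.INTER_CUBIC))
```

```text
(no output)
```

View pics/w1c.png

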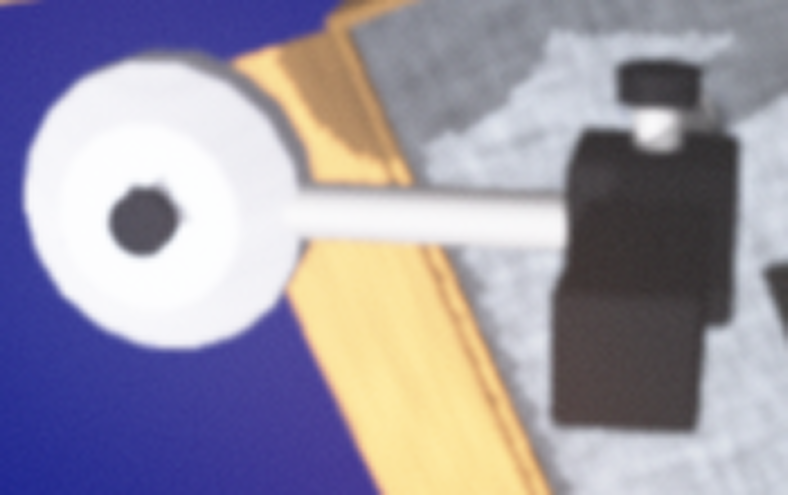

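Run:
```python
from h import *
import pickle
m=pickle.load(open('w1.pkl','rb'))
P=lambda u,v,z:atz('wrist',u/4.5+185,v/4.5+180,z,m)
g=P(628,360,.192);h=P(163,205,.137);print(g,h,np.hypot(*(h-g)[:2]),np.degrees(np.arctan2(*(h-g)[1::-1])))
for a,b,z in(((555,288),(705,295),.192),((553,425),(697,430),.192),((580,130),(738,140),.14)):
    d=P(*a,z)-P(*b,z);print(np.degrees(np.arctan2(d[1],d[0])),np.hypot(d[0],d[1]))
q=sensors.get_state()['ee_rot'];print(2*np.degrees(np.arctan2(q[2],q[1]))-90)
```

```text
[ 0.52600475 -0.13697683  0.192     ] [ 0.46488452 -0.09211944  0.137     ] 0.07581469017448055 143.7242894478491
144.44037803612156 0.01920540369884875
145.07068367788818 0.019017200217918077
143.63158888686127 0.024755403271078842
-32.88749906265478
```

Call:
drive_tool(deltas=[{"linear": [2,1.5,-20],"twist": -2.5,"claw": 1},{"linear": [2,1.5,-50],"twist": -2.5,"claw": 1},{"linear": [2,1.5,-80],"twist": -2.5,"claw": 0.7},{"linear": [2,1.5,-99],"twist": -2.5,"claw": 0.45},{"linear": [2,1.5,-99],"twist": -2.5,"claw": 0.45},{"linear": [2,1.5,-99],"twist": -2.5,"claw": 0.45}], squeeze=25)

```text
clock: 2.07
position: [0.523, -0.1387, 0.1629]
ee_rot: [-0.001, 0.889, 0.458, -0.001]
contact_force: [-0.1, 0.1, 0.2]
width: 0.0395
gripper_force: 0.0
```

Run:
```python
from h import *
w=save('wrist','w2.png')
cv2.imwrite('pics/w2c.png',cv2.resize(cv2.cvtColor(w[140:440,120:520],cv2.COLOR_RGB2BGR),(800,600)))
```

```text
(no output)
```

View pics/w2c.png

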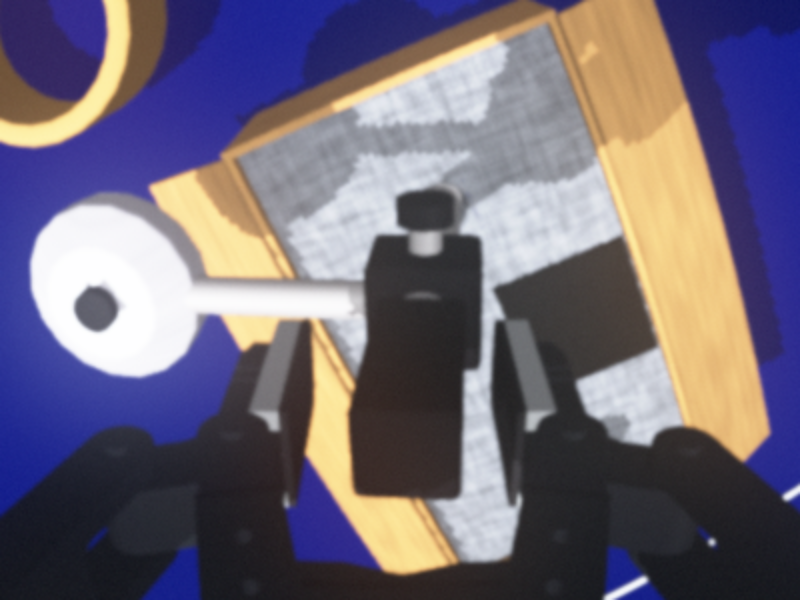

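Fingers straddle the grip, centred within about 1 mm (grip centre 409, gap centre 402 in the crop). Closing.

Call:
drive_tool(deltas=[{"linear": [0,0,0],"twist": 0,"claw": 0.2},{"linear": [0,0,0],"twist": 0,"claw": 0.1},{"linear": [0,0,0],"twist": 0,"claw": 0.1},{"linear": [0,0,0],"twist": 0,"claw": 0.1},{"linear": [0,0,0],"twist": 0,"claw": 0.1},{"linear": [0,0,0],"twist": 0,"claw": 0.1}], squeeze=70)

```text
clock: 2.62
position: [0.5292, -0.1408, 0.1662]
ee_rot: [0.006, 0.888, 0.459, 0.004]
contact_force: [5.0, -3.7, -1.2]
width: 0.019
gripper_force: 68.0
```

Call:
drive_tool(deltas=[{"linear": [0,0,0],"twist": 0,"claw": 0.1},{"linear": [0,0,0],"twist": 0,"claw": 0.1},{"linear": [0,0,0],"twist": 0,"claw": 0.1}])

```text
clock: 2.87
position: [0.5292, -0.1408, 0.1662]
ee_rot: [0.006, 0.888, 0.459, 0.004]
contact_force: [4.4, -3.8, -2.0]
width: 0.0195
gripper_force: 68.0
```

Run:
```python
from h import *
import pickle
s=sensors.get_state();print(s)
m=eyes.camera_model('wrist');pickle.dump(m,open('w3.pkl','wb'));save('wrist','w3.png')
```

```text
{'clock': 2.8667, 'qpos': array([-0.38552591,  0.28228294,  1.6948224 , -0.00264413,  1.15040481,
        0.23274849]), 'qd': array([-5.67637553e-04, -4.86202125e-04,  3.72544196e-07,  7.61908272e-04,
       -2.93485069e-04, -1.63237787e-03]), 'effort': array([ 1.60955999e+00, -4.01010525e+01, -1.87959820e+01,  9.53918248e-01,
        2.77927592e+00,  1.00980446e-02]), 'position': array([ 0.5292229 , -0.14080037,  0.16620347]), 'ee_rot': array([0.00613259, 0.88844906, 0.45891963, 0.00366545]), 'contact_force': array([ 4.35527577, -3.84150228, -2.02998648]), 'moment': array([-1.2107421 , -1.36146303,  0.01394731]), 'gripper_force': 68.0030107498169, 'width': 0.0194729176865872}
```

Call:
drive_tool(deltas=[{"linear": [0,0,8],"twist": 0,"claw": 0.1},{"linear": [0,0,18],"twist": 0,"claw": 0.1},{"linear": [0,0,30],"twist": 0,"claw": 0.1},{"linear": [0,0,42],"twist": 0,"claw": 0.1},{"linear": [0,0,54],"twist": 0,"claw": 0.1},{"linear": [0,0,72],"twist": 0,"claw": 0.1},{"linear": [0,0,95],"twist": 0,"claw": 0.1},{"linear": [0,0,118],"twist": 0,"claw": 0.1},{"linear": [0,0,130],"twist": 0,"claw": 0.1},{"linear": [0,0,135],"twist": 0,"claw": 0.1},{"linear": [0,0,135],"twist": 0,"claw": 0.1},{"linear": [0,0,135],"twist": 0,"claw": 0.1}])

```text
clock: 3.92
position: [0.5241, -0.1374, 0.2982]
ee_rot: [-0.0, 0.889, 0.459, -0.0]
contact_force: [-0.6, -0.0, -2.2]
width: 0.0192
gripper_force: 68.6
```

Call:
drive_tool(deltas=[{"linear": [2,15,3],"twist": 2,"claw": 0.1},{"linear": [5,45,3],"twist": 5,"claw": 0.1},{"linear": [9,80,3],"twist": 8,"claw": 0.1},{"linear": [13,118,3],"twist": 11,"claw": 0.1},{"linear": [17,156,3],"twist": 14,"claw": 0.1},{"linear": [21,194,3],"twist": 17,"claw": 0.1},{"linear": [25,232,3],"twist": 20,"claw": 0.1},{"linear": [29,270,3],"twist": 23,"claw": 0.1},{"linear": [33,308,3],"twist": 26,"claw": 0.1},{"linear": [37,338,3],"twist": 28,"claw": 0.1},{"linear": [39,356,3],"twist": 28,"claw": 0.1},{"linear": [39,362,3],"twist": 28,"claw": 0.1}])

```text
clock: 4.92
position: [0.5628, 0.2277, 0.2992]
ee_rot: [-0.001, 0.75, 0.661, -0.001]
contact_force: [-0.3, -0.4, -2.5]
width: 0.0192
gripper_force: 68.7
```

Call:
drive_tool(deltas=[{"linear": [0,0,0],"twist": 0,"claw": 0.1},{"linear": [0,0,0],"twist": 0,"claw": 0.1},{"linear": [0,0,0],"twist": 0,"claw": 0.1},{"linear": [0,0,0],"twist": 0,"claw": 0.1}])

```text
clock: 5.25
position: [0.5634, 0.2229, 0.3013]
ee_rot: [0.0, 0.752, 0.659, -0.0]
contact_force: [-0.6, 0.1, -1.4]
width: 0.0192
gripper_force: 68.7
```

Run:
```python
from h import *
import pickle
s=sensors.get_state();print(s['position'],s['ee_rot'])
m=eyes.camera_model('wrist');pickle.dump((m,s),open('w4.pkl','wb'));w=save('wrist','w4.png');sc=save('scene','sc4.png');t=save('top','top4.png')
X=np.r_[s['position'][:2],s['position'][2]-.005+.008-.157]
print(proj('wrist',X,m),proj('scene',X),proj('wrist',np.array([.5635,.2245,.115]),m))
c=lambda im,x,y,w,h:cv2.resize(cv2.cvtColor(im[y:y+h,x:x+w],cv2.COLOR_RGB2BGR),(400,300) if w<150 else (400,300),interpolation=cv2.INTER_CUBIC)
cv2.imwrite('pics/c4.png',np.vstack([np.hstack([c(w,160,90,320,240),c(sc,310,130,120,90)]),np.hstack([c(w,270,130,100,75),c(sc,325,185,80,60)])]))
```

```text
[0.56336939 0.22287484 0.30125284] [ 2.01337557e-04  7.51811464e-01  6.59378009e-01 -3.52400366e-04]
(np.float64(320.1056839430067), np.float64(224.8916704961798)) (np.float64(359.448357348124), np.float64(208.08386328708863)) (np.float64(320.0718076357774), np.float64(212.6817382033188))
```

View pics/c4.png

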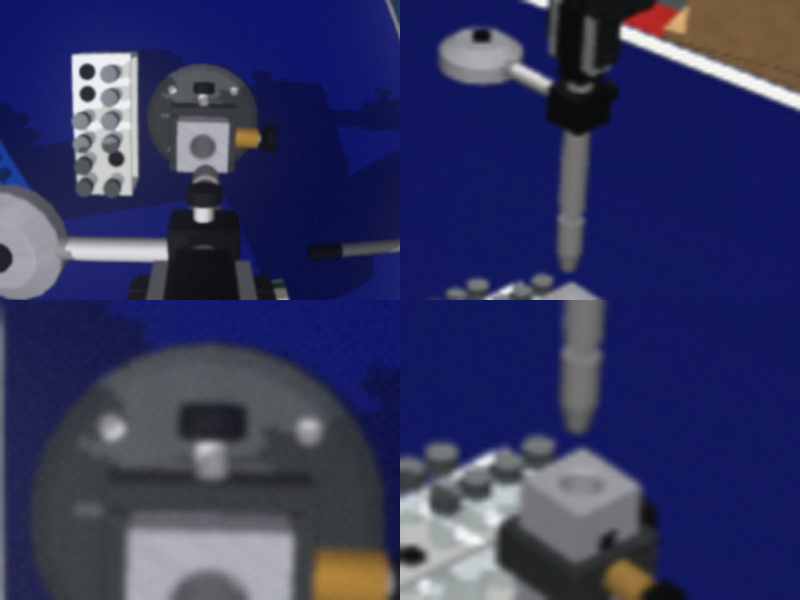

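Run:
```python
import cv2,numpy as np
w=cv2.imread('pics/w4.png');s=cv2.imread('pics/sc4.png')
a=cv2.resize(w[170:250,295:350],(400,582),interpolation=cv2.INTER_CUBIC)
a=np.clip(a*1.6,0,255).astype(np.uint8)
b=cv2.resize(s[158:231,338:388],(400,584),interpolation=cv2.INTER_CUBIC)[:582]
cv2.imwrite('pics/c5.png',np.hstack([a,b]))
```

```text
(no output)
```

View pics/c5.png

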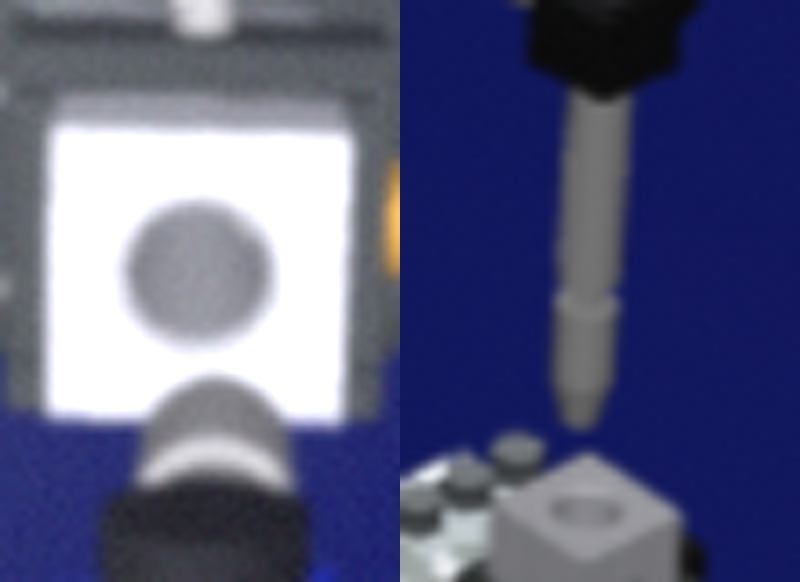

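Run:
```python
from h import *
import pickle
np.set_printoptions(precision=4,suppress=True)
m,s=pickle.load(open('w4.pkl','rb'))
W=lambda u,v:(295+u/7.273,170+v/7.273); S=lambda u,v:(338+(u-400)/8,158+v/8)
bw=ray('wrist',*W(200,271),m);bs=ray('scene',*S(586,512))
print('bore wrist@.115',atz('wrist',*W(200,271),.115,m),'scene@.115',atz('scene',*S(586,512),.115),'tri',tri(bw,bs))
for z in(.138,.143,.148):
  # foot from scene at height z
  f=atz('scene',*S(581,424),z);print(z,f,'wrist proj crop',[(p-o)*7.273 for p,o in zip(proj('wrist',f,m),(295,170))])
# vertical line in scene through tcp
p=s['position']
for z in(.14,.18,.24):
  u,v=proj('scene',np.r_[p[:2],z]);print(z,(u-338)*8+400,(v-158)*8)
  u,v=proj('wrist',np.r_[p[:2],z],m);print('   w',(u-295)*7.273,(v-170)*7.273)
# holder edges in wrist: column top 36 mm
a=[atz('wrist',*W(*q),.115,m) for q in((48,125),(352,135),(342,425),(42,412))]
print(np.mean(a,0),[np.linalg.norm(a[i]-a[i-1]) for i in range(4)],[np.degrees(np.arctan2(*(a[i]-a[i-1])[1::-1])) for i in range(4)])
V=lambda u,v:(160+u/1.25,90+v/1.25)
for z in(.06,.05):
  r=[atz('wrist',*V(*q),z,m) for q in((72,55),(132,51),(132,194),(72,195))]
  print('rack',np.mean(r,0),[np.linalg.norm(r[i]-r[i-1]) for i in range(4)])
h=atz('wrist',*V(16,243),p[2]+.003-.157+.125,m);print('head',h, np.degrees(np.arctan2(*(h-p)[1::-1])))
```

```text
bore wrist@.115 [0.5663 0.2291 0.115 ] scene@.115 [0.5705 0.223  0.115 ] tri [0.5664 0.2282 0.1105]
0.138 [0.5639 0.2271 0.138 ] wrist proj crop [np.float64(182.4689128294246), np.float64(339.5864763442981)]
0.143 [0.5682 0.2211 0.143 ] wrist proj crop [np.float64(227.36137115982993), np.float64(398.3405474001887)]
0.148 [0.5725 0.215  0.148 ] wrist proj crop [np.float64(273.15955706138317), np.float64(458.36797217690764)]
0.14 569.9815453536994 423.6604821290698
   w 182.69647976836526 380.82255707283116
0.18 578.9700131166519 294.93729497755794
   w 182.06569385038253 494.23718968920065
0.24 593.0987116225888 92.60124060763633
   w 180.71953381184122 740.6369747610888
[0.5657 0.2286 0.115 ] [np.float64(0.035875700701163464), np.float64(0.03632411539106162), np.float64(0.03632824737860853), np.float64(0.036947204975962815)] [np.float64(80.58866875666895), np.float64(-9.335603076618858), np.float64(-98.43191795457943), np.float64(169.96955279979045)]
rack [0.4831 0.2447 0.06  ] [np.float64(0.12098413057968603), np.float64(0.04976711243547886), np.float64(0.12098096179068625), np.float64(0.053729993996564425)]
rack [0.4806 0.243  0.05  ] [np.float64(0.12423032948139054), np.float64(0.05110244414348867), np.float64(0.12422707566868295), np.float64(0.05517165619361891)]
head [0.4903 0.2388 0.2723] 167.66159028894725
```

The foot needs about +6 mm in y and ~0 in x relative to the bore. Correcting, then lowering to just above the mouth.

Call:
drive_tool(deltas=[{"linear": [-0.5,3,0],"twist": -1,"claw": 0.1},{"linear": [-0.5,6,0],"twist": -2,"claw": 0.1},{"linear": [-0.5,6,-8],"twist": -2,"claw": 0.1},{"linear": [-0.5,6,-16],"twist": -2,"claw": 0.1},{"linear": [-0.5,6,-24],"twist": -2,"claw": 0.1},{"linear": [-0.5,6,-24],"twist": -2,"claw": 0.1},{"linear": [-0.5,6,-24],"twist": -2,"claw": 0.1},{"linear": [-0.5,6,-24],"twist": -2,"claw": 0.1},{"linear": [-0.5,6,-24],"twist": -2,"claw": 0.1}])

```text
clock: 6.15
position: [0.5631, 0.2305, 0.2776]
ee_rot: [0.0, 0.763, 0.647, 0.0]
contact_force: [0.3, -0.3, -1.1]
width: 0.0193
gripper_force: 68.7
```

Run:
```python
from h import *
import pickle
s=sensors.get_state();print(s['position'],s['contact_force'],s['moment'])
m=eyes.camera_model('wrist');pickle.dump((m,s),open('w6.pkl','wb'));save('wrist','w6.png');save('scene','sc6.png');save('top','top6.png')
w=cv2.imread('pics/w6.png');s=cv2.imread('pics/sc6.png')
a=cv2.resize(w[170:250,295:350],(400,582),interpolation=cv2.INTER_CUBIC)
a=np.clip(a*1.6,0,255).astype(np.uint8)
b=cv2.resize(s[178:251,338:388],(400,584),interpolation=cv2.INTER_CUBIC)[:582]
cv2.imwrite('pics/c6.png',np.hstack([a,b]))
```

```text
[0.56314897 0.23049469 0.27762406] [ 0.28344516 -0.29596568 -1.14374092] [ 0.00086474 -0.04892968  0.04026202]
```

View pics/c6.png

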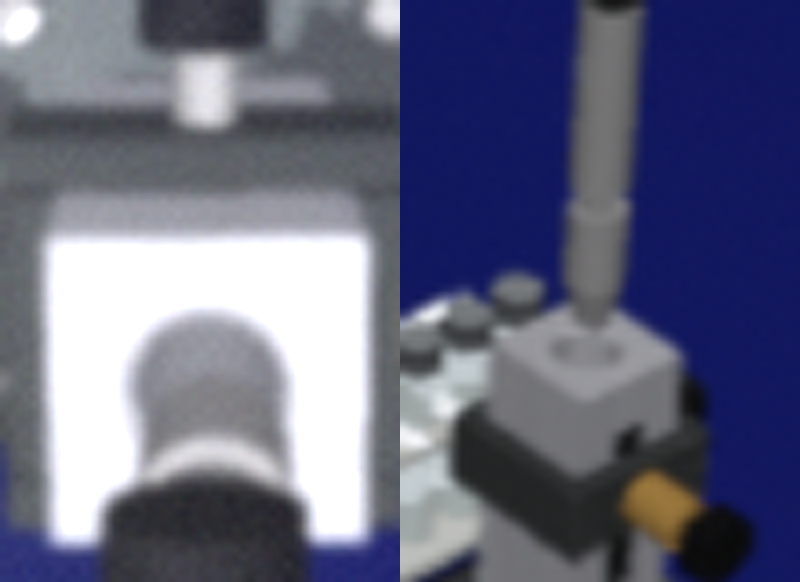

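Wrist: bore centre col 209, post col 216, which puts it about 0.8 mm too far in +x. The scene view agrees, so I trim x by -1 and enter gently.

Call:
drive_tool(deltas=[{"linear": [-1,-0.5,0],"twist": 0,"claw": 0.1},{"linear": [-1,-0.5,-4],"twist": 0,"claw": 0.1},{"linear": [-1,-0.5,-8],"twist": 0,"claw": 0.1},{"linear": [-1,-0.5,-11],"twist": 0,"claw": 0.1},{"linear": [-1,-0.5,-14],"twist": 0,"claw": 0.1},{"linear": [-1,-0.5,-14],"twist": 0,"claw": 0.1},{"linear": [-1,-0.5,-14],"twist": 0,"claw": 0.1}])

```text
clock: 6.88
position: [0.5618, 0.2299, 0.2629]
ee_rot: [-0.0, 0.763, 0.647, -0.0]
contact_force: [-0.0, 0.3, -2.1]
width: 0.0192
gripper_force: 68.7
```

Foot is about 5 mm in with no force. Continuing.

Call:
drive_tool(deltas=[{"linear": [0,0,-2],"twist": 0,"claw": 0.1},{"linear": [0,0,-4],"twist": 0,"claw": 0.1},{"linear": [0,0,-6],"twist": 0,"claw": 0.1},{"linear": [0,0,-8],"twist": 0,"claw": 0.1},{"linear": [0,0,-10],"twist": 0,"claw": 0.1},{"linear": [0,0,-10],"twist": 0,"claw": 0.1}])

```text
clock: 7.38
position: [0.5619, 0.23, 0.2528]
ee_rot: [-0.0, 0.763, 0.647, -0.0]
contact_force: [0.2, 0.6, -2.6]
width: 0.0189
gripper_force: 68.5
```

Call:
drive_tool(deltas=[{"linear": [0,0,-2],"twist": 0,"claw": 0.1},{"linear": [0,0,-4],"twist": 0,"claw": 0.1},{"linear": [0,0,-6],"twist": 0,"claw": 0.1},{"linear": [0,0,-8],"twist": 0,"claw": 0.1},{"linear": [0,0,-10],"twist": 0,"claw": 0.1},{"linear": [0,0,-10],"twist": 0,"claw": 0.1}])

```text
clock: 7.88
position: [0.562, 0.23, 0.2429]
ee_rot: [0.0, 0.763, 0.647, -0.0]
contact_force: [0.2, 0.4, -2.1]
width: 0.0191
gripper_force: 68.6
```

Call:
drive_tool(deltas=[{"linear": [0,0,-2],"twist": 0,"claw": 0.1},{"linear": [0,0,-4],"twist": 0,"claw": 0.1},{"linear": [0,0,-6],"twist": 0,"claw": 0.1},{"linear": [0,0,-6],"twist": 0,"claw": 0.1}])

```text
clock: 8.22
position: [0.562, 0.23, 0.2369]
ee_rot: [0.0, 0.763, 0.647, 0.0]
contact_force: [1.0, 0.4, -2.9]
width: 0.0189
gripper_force: 68.6
```

Call:
drive_tool(deltas=[{"linear": [0,0,-2],"twist": 0,"claw": 0.1},{"linear": [0,0,-4],"twist": 0,"claw": 0.1},{"linear": [0,0,-6],"twist": 0,"claw": 0.1},{"linear": [0,0,-6],"twist": 0,"claw": 0.1}])

```text
clock: 8.55
position: [0.562, 0.23, 0.2313]
ee_rot: [0.0, 0.763, 0.647, 0.0]
contact_force: [0.5, 0.3, -1.1]
width: 0.0192
gripper_force: 68.8
```

Call:
drive_tool(deltas=[{"linear": [0,0,-2],"twist": 0,"claw": 0.1},{"linear": [0,0,-4],"twist": 0,"claw": 0.1},{"linear": [0,0,-6],"twist": 0,"claw": 0.1},{"linear": [0,0,-6],"twist": 0,"claw": 0.1}])

```text
clock: 8.88
position: [0.562, 0.23, 0.225]
ee_rot: [0.0, 0.763, 0.647, 0.0]
contact_force: [1.9, 0.6, -0.2]
width: 0.0192
gripper_force: 68.8
```

Call:
drive_tool(deltas=[{"linear": [0,0,-2],"twist": 0,"claw": 0.1},{"linear": [0,0,-4],"twist": 0,"claw": 0.1},{"linear": [0,0,-4],"twist": 0,"claw": 0.1}])

```text
clock: 9.13
position: [0.5621, 0.2299, 0.2217]
ee_rot: [0.0, 0.763, 0.647, 0.0]
contact_force: [0.6, 0.2, 2.2]
width: 0.0194
gripper_force: 69.2
```

Call:
drive_tool(deltas=[{"linear": [0,0,-2],"twist": 0,"claw": 0.1},{"linear": [0,0,-4],"twist": 0,"claw": 0.1},{"linear": [0,0,-4],"twist": 0,"claw": 0.1}])

```text
clock: 9.38
position: [0.5622, 0.2299, 0.2167]
ee_rot: [0.0, 0.763, 0.647, 0.0]
contact_force: [1.9, 0.7, 0.1]
width: 0.0193
gripper_force: 68.9
```

Call:
drive_tool(deltas=[{"linear": [0,0,-2],"twist": 0,"claw": 0.1},{"linear": [0,0,-4],"twist": 0,"claw": 0.1},{"linear": [0,0,-4],"twist": 0,"claw": 0.1}])

```text
clock: 9.63
position: [0.5622, 0.2299, 0.2128]
ee_rot: [0.0, 0.763, 0.647, 0.0]
contact_force: [2.4, 0.5, 0.3]
width: 0.0191
gripper_force: 68.9
```

Taper bump passed and steady drag felt, so the pin is riding on the post. The groove should come near TCP z ≈ 0.197.

Call:
drive_tool(deltas=[{"linear": [0,0,-2],"twist": 0,"claw": 0.1},{"linear": [0,0,-4],"twist": 0,"claw": 0.1},{"linear": [0,0,-4],"twist": 0,"claw": 0.1}])

```text
clock: 9.88
position: [0.5622, 0.2299, 0.2089]
ee_rot: [0.0, 0.763, 0.647, 0.0]
contact_force: [3.5, -0.4, 0.7]
width: 0.0194
gripper_force: 68.9
```

Call:
drive_tool(deltas=[{"linear": [0,0,-2],"twist": 0,"claw": 0.1},{"linear": [0,0,-4],"twist": 0,"claw": 0.1},{"linear": [0,0,-4],"twist": 0,"claw": 0.1}])

```text
clock: 10.13
position: [0.5623, 0.2299, 0.2049]
ee_rot: [0.0, 0.763, 0.647, 0.0]
contact_force: [2.8, -0.2, 1.6]
width: 0.0195
gripper_force: 68.9
```

Call:
drive_tool(deltas=[{"linear": [0,0,-1.5],"twist": 0,"claw": 0.1},{"linear": [0,0,-2],"twist": 0,"claw": 0.1},{"linear": [0,0,-2],"twist": 0,"claw": 0.1}])

```text
clock: 10.38
position: [0.5623, 0.2299, 0.2033]
ee_rot: [0.0, 0.763, 0.647, 0.0]
contact_force: [3.7, 0.3, 1.8]
width: 0.0194
gripper_force: 69.1
```

Call:
drive_tool(deltas=[{"linear": [0,0,-1.5],"twist": 0,"claw": 0.1},{"linear": [0,0,-2],"twist": 0,"claw": 0.1},{"linear": [0,0,-2],"twist": 0,"claw": 0.1}])

```text
clock: 10.63
position: [0.5623, 0.2299, 0.2013]
ee_rot: [0.0, 0.763, 0.647, 0.0]
contact_force: [3.5, -0.7, 2.3]
width: 0.0193
gripper_force: 69.2
```

Call:
drive_tool(deltas=[{"linear": [0,0,-1],"twist": 0,"claw": 0.1},{"linear": [0,0,-1.5],"twist": 0,"claw": 0.1},{"linear": [0,0,-1.5],"twist": 0,"claw": 0.1}])

```text
clock: 10.88
position: [0.5623, 0.2299, 0.2]
ee_rot: [0.0, 0.763, 0.647, 0.0]
contact_force: [2.9, -0.1, 2.8]
width: 0.0192
gripper_force: 69.3
```

Call:
drive_tool(deltas=[{"linear": [0,0,-1],"twist": 0,"claw": 0.1},{"linear": [0,0,-1.5],"twist": 0,"claw": 0.1},{"linear": [0,0,-1.5],"twist": 0,"claw": 0.1}])

```text
clock: 11.13
position: [0.5623, 0.2299, 0.1984]
ee_rot: [0.0, 0.763, 0.647, 0.0]
contact_force: [3.3, -1.5, 3.2]
width: 0.0192
gripper_force: 69.4
```

Call:
drive_tool(deltas=[{"linear": [0,0,-1],"twist": 0,"claw": 0.1},{"linear": [0,0,-1.5],"twist": 0,"claw": 0.1},{"linear": [0,0,-1.5],"twist": 0,"claw": 0.1}])

```text
clock: 11.38
position: [0.5622, 0.2299, 0.1965]
ee_rot: [0.0, 0.763, 0.647, 0.0]
contact_force: [4.2, -0.6, 0.8]
width: 0.0192
gripper_force: 69.1
```

Force dropped from 3.2 to 0.8 N, likely the snap. Checking for the hard stop in 1 mm steps.

Call:
drive_tool(deltas=[{"linear": [0,0,-0.5],"twist": 0,"claw": 0.1},{"linear": [0,0,-1],"twist": 0,"claw": 0.1},{"linear": [0,0,-1],"twist": 0,"claw": 0.1}])

```text
clock: 11.63
position: [0.5622, 0.2299, 0.1949]
ee_rot: [0.0, 0.763, 0.647, 0.0]
contact_force: [6.0, -0.4, -1.2]
width: 0.0193
gripper_force: 69.0
```

Call:
drive_tool(deltas=[{"linear": [0,0,-0.5],"twist": 0,"claw": 0.1},{"linear": [0,0,-1],"twist": 0,"claw": 0.1},{"linear": [0,0,-1],"twist": 0,"claw": 0.1}])

```text
clock: 11.88
position: [0.5623, 0.2299, 0.1941]
ee_rot: [0.0, 0.763, 0.647, 0.0]
contact_force: [4.3, -0.3, 2.0]
width: 0.0194
gripper_force: 69.2
```

Call:
drive_tool(deltas=[{"linear": [0,0,-0.5],"twist": 0,"claw": 0.1},{"linear": [0,0,-1],"twist": 0,"claw": 0.1},{"linear": [0,0,-1],"twist": 0,"claw": 0.1}])

```text
clock: 12.13
position: [0.5623, 0.2299, 0.1934]
ee_rot: [0.0, 0.763, 0.647, 0.0]
contact_force: [5.2, -1.4, 1.2]
width: 0.0193
gripper_force: 69.4
```

Call:
drive_tool(deltas=[{"linear": [0,0,-0.5],"twist": 0,"claw": 0.1},{"linear": [0,0,-0.5],"twist": 0,"claw": 0.1}])

```text
clock: 12.3
position: [0.5623, 0.2299, 0.1933]
ee_rot: [0.0, 0.763, 0.647, 0.0]
contact_force: [4.3, -1.8, 2.6]
width: 0.0188
gripper_force: 69.6
```

Call:
drive_tool(deltas=[{"linear": [0,0,-0.7],"twist": 0,"claw": 0.1},{"linear": [0,0,-1],"twist": 0,"claw": 0.1},{"linear": [0,0,-1],"twist": 0,"claw": 0.1}])

```text
clock: 12.55
position: [0.5623, 0.2299, 0.1931]
ee_rot: [0.0, 0.763, 0.647, 0.001]
contact_force: [5.0, -1.5, 5.5]
width: 0.0193
gripper_force: 70.2
```

Call:
drive_tool(deltas=[{"linear": [0,0,-0.7],"twist": 0,"claw": 0.1},{"linear": [0,0,-1],"twist": 0,"claw": 0.1},{"linear": [0,0,-1],"twist": 0,"claw": 0.1}])

```text
clock: 12.8
position: [0.5623, 0.2299, 0.1928]
ee_rot: [0.001, 0.763, 0.647, 0.001]
contact_force: [3.8, -1.6, 8.4]
width: 0.019
gripper_force: 70.6
```

Hard stop: z has stalled at 0.193 and force has risen to about 10 N net. The pin is caught, so I relieve the push, release and withdraw upward.

Call:
drive_tool(deltas=[{"linear": [0,0,1.5],"twist": 0,"claw": 0.1},{"linear": [0,0,2],"twist": 0,"claw": 0.1},{"linear": [0,0,2],"twist": 0,"claw": 0.2},{"linear": [0,0,2],"twist": 0,"claw": 0.35},{"linear": [0,0,2],"twist": 0,"claw": 0.6},{"linear": [0,0,2],"twist": 0,"claw": 0.6},{"linear": [0,0,2],"twist": 0,"claw": 0.6},{"linear": [0,0,2],"twist": 0,"claw": 0.6}])

```text
clock: 13.47
position: [0.5608, 0.23, 0.1927]
ee_rot: [-0.001, 0.763, 0.647, -0.001]
contact_force: [-0.4, -0.2, 0.2]
width: 0.0511
gripper_force: 0.0
```

Call:
drive_tool(deltas=[{"linear": [0,0,10],"twist": 0,"claw": 0.6},{"linear": [0,0,25],"twist": 0,"claw": 0.6},{"linear": [0,0,45],"twist": 0,"claw": 0.6},{"linear": [0,0,65],"twist": 0,"claw": 0.6},{"linear": [0,0,85],"twist": 0,"claw": 0.6},{"linear": [0,0,85],"twist": 0,"claw": 0.6}])

```text
clock: 13.97
position: [0.5638, 0.2306, 0.2837]
ee_rot: [0.002, 0.763, 0.647, 0.004]
contact_force: [0.3, 0.3, 0.8]
width: 0.051
gripper_force: 0.0
```

Run:
```python
from h import *
save('scene','sc9.png');w=save('wrist','w9.png')
s=cv2.imread('pics/sc9.png');w=cv2.imread('pics/w9.png')
cv2.imwrite('pics/c9.png',np.hstack([cv2.resize(s[150:300,280:430],(400,400)),cv2.resize(w[80:330,130:380],(400,400))]))
```

```text
(no output)
```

View pics/c9.png

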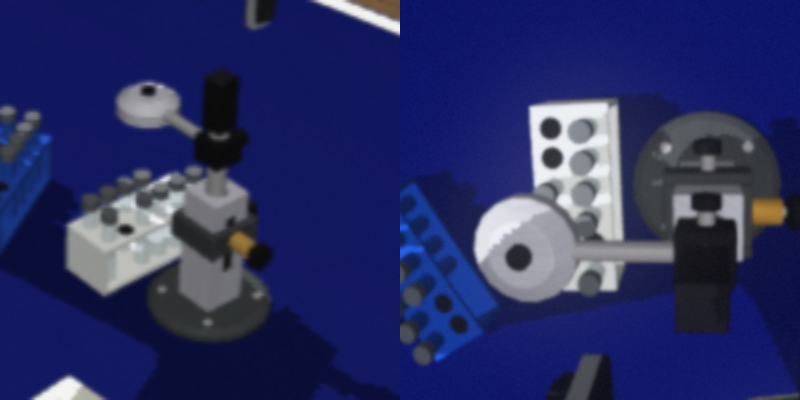

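The post stands upright in the holder, with its arm square to the column (wrist crop: arm from (575,250) to (675,252)) and its head over the white rack. The gripper is clear.

```bash
python3 -c "
from rig import manip;print(manip.sign_off())"
```

```text
the job is handed in; nothing more can be done
None
```

The lamp post is in the holder, pushed to the pin's hard stop at about 10 N and let go. In the last pictures it stands upright with the lamp head over the white rack. I handed the job in at about 14 s; no verdict came back, so the pin's catch is judged by feel only.

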